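Hold a bar in the forge's induction coil

ROBOT

A 6-joint arm with a two-finger parallel gripper is mounted at the origin on the work surface. World frame = base frame: x ahead of the robot, y to its left, z up, the work surface at z = 0. Lengths are in m, angles in rad, forces in N, time in s.
With the tool pointing down it reaches from about 0.275 to 0.875 m from the base axis. Payload 12.5 kg.
Tool frame: the origin (TCP) lies midway between the tips of the shut fingers; the grasp point (between the pads) lies 19 mm behind it; z points along the fingers, y is the direction in which the jaws open and shut (so a half turn about z gives the same grasp; the last joint's range is limited). The gripper opens to 85 mm and grips with 20 to 120 N. Pads are 22 mm wide; open, the fingers measure 114 mm over their backs; the gripper's body (76 mm by 85 mm) begins 54 mm behind the grasp point. The pads swing forward as they close: fully open they stand 13 mm farther back than shut.
Start: joints at [-1.248, 0.351, 1.652, -0, 1.139, -0.085], TCP at [0.218, -0.505, 0.231] pointing down, gripper open.
Joint ranges: [-2.75, 2.75], [-0.79, 2.1], [0.01, 2.65], [-1.57, 4.71], [0.07, 3.14], [-2.87, 2.87]. Speed limits (rad/s): [2.22, 2.22, 2.79, 3.14, 3.14, 3.14].

INTERFACE

Orientations are given as [roll, pitch, yaw] about the fixed x, y, z axes, in that order (R = Rz(yaw) Ry(pitch) Rx(roll)).
In Python, from cell import manip, grab_frame, camera_model gives the robot as it stands.
- The arm moves only by the tool carry_out, never from a script. Its argument "increments" is a list that holds one entry, the list of rows, each a list of 5 numbers: the shift along the world's x, y, z in units of 30 mm (1.0 is 30 mm), then the turn about the world's z in units of 8 degrees (1.0 is 8 degrees), then the opening, from -1 (shut) to 1 (fully open). A call has 1 to 8 rows; each row is the pose to reach, as a shift and turn from the pose measured when the call began; what a row does not reach only later rows make up. A row lasts 1/8 s, in which the tool goes at most 62.5 mm and 10.7 degrees, less where a joint would pass 70% of its speed; a pose out of reach is approached as far as the arm can. A call with a gripper value outside its range is refused whole. The fingers move at their own pace and stop on an object; "newtons" is the grip in N (left out, the last holds). Time passes only in rows, so rows that repeat a pose let the fingers close. It gives the time, the measured TCP pose, the force and the opening at its end, in the units of the state.
- manip.get_obs(): the state, without advancing time (a new reading comes with each control period).
- grab_frame(name): name is "scene" or "top"; returns the picture (420x560x3 uint8, red, green, blue); there is no depth.
- camera_model(name): a dict with "camera_matrix" (3x3 intrinsics, pixels), "dist" ([k1, k2, p1, p2, k3] as OpenCV has them; the pictures are not rectified), "xyz" and "orientation" of the camera in the world. Camera axes: x right, y down, z forward; pixel columns grow to the right and rows downward; lengths in m; the calibration is good to about 2 mm. A picture is of the moment at which its call begins. camera_model takes no time and is no camera call.
- manip.job_done(): hands the job in, once; it reports no verdict.
The state is a dict: "time_s": time; "qpos": joint angles; "joint_velocities": joint speeds; "tau": joint torques, N m; "tool_pos": TCP position; "orientation": TCP orientation; "force": force on the tool from outside, world axes, zero at the start; "wrist_torque": the same for the moment, N m; "finger_gap": finger opening in m.
Only numpy, scipy, OpenCV 4.12 (cv2) and the standard library are available. Lean on these libraries where they do the work, as an engineer would, in place of code of your own. Each camera call takes 0.05 s, during which the arm holds its last target.

TASK

Take the bar with the yellow-painted tail off the stock rest and slide the last 60 mm or so of its bare end into the induction heater's copper coil through the open end that faces away from the machine, without touching the coil with anything. Finish still holding it there, steady in the air, the bar level, in line with the coil and in the middle of its bore, ready for the heater to be switched on (it is off and stays off). Leave the red-tailed and blue-tailed bars, the hammer and the wire brush as they lie.

Things in the scene. Friction and masses are not known exactly. Their poses are not given: they have to be found in the camera images.
- bar_yellow: The bar to use. Square bright steel bar, 14 mm square, 300 mm long, 0.46 kg give or take a fifth, mass centre at mid-length. Origin: centre of its underside (7 mm below its centre line); x runs along the bar to the bare end, z up as it lies. The last 45 mm at the -x end are painted yellow.
- bar_yellow_tip (a point): Centre of the end face of the yellow-tailed bar's bare end: 150 mm from mid-length along the bar's x, on its centre line. Axes as the bar's.
- bar_red: Leave alone. The same steel bar, 14 mm square, 300 mm long, 0.46 kg give or take a fifth, mass centre at mid-length. Origin: centre of its underside (7 mm below its centre line); x runs along the bar to the bare end, z up as it lies. The last 45 mm at the -x end are painted red.
- bar_blue: Leave alone. The same steel bar, 14 mm square, 300 mm long, 0.46 kg give or take a fifth, mass centre at mid-length. Origin: centre of its underside (7 mm below its centre line); x runs along the bar to the bare end, z up as it lies. The last 45 mm at the -x end are painted blue.
- rest: Fixed green stock rest. Origin: centre of its base on the bench; x along its bars to their bare ends. Two comb plates, 8 mm thick, at x = -95 and 95 mm, 240 mm wide; 22 mm wide notches at y = -80, 0, 80 mm, floors (bars' undersides) 75 mm above the bench, tooth tops 91 mm. One bar per notch, in any order, middles within 15 mm of x = 0. Between the combs it is free beside and under the bars.
- heater: Fixed grey bench induction heater, 440 mm deep (x), 220 mm wide (y), 300 mm tall with a carrying handle to 342 mm; its front, with the coil standing out from it, faces its own -x. Origin: on the bench, straight below the centre of the coil's open front end; x points into the coil and on to the machine, whose front panel is 209 mm and back 649 mm from there; z up. It carries the coil.
- coil: Coil of bare 8 mm copper tube, fixed on two leads (45 mm either side of its axis) to the heater's front; not to be touched by bar or robot. Origin: centre of its open front end (the mouth), on its axis, 170 mm above the bench; x runs level along the axis into the coil, towards the heater; z up. Round bore 50 mm, outside 66 mm, 90 mm long; free space behind it to the heater.
- hammer: Leave alone. Cross-peen hammer lying on the bench, 300 mm long, head 30 mm tall. Origin: under its middle; x towards the head.
- brush: Leave alone. Wooden wire brush lying on the bench, 260 mm long, 38 mm tall. Origin: under its middle; x towards the bristle end.

How it is judged:
On the way:
1. the yellow-tailed bar is lifted clear of the stock rest in the gripper (height (world z) of bar_yellow above 0.105 m and contact force between bar_yellow and rest below 0.1 N and contact force between the fingers and bar_yellow above 2 N), for 0.2 s.
At the end, for the whole second after the job is handed in: Held by the gripper alone: bare end 45-75 mm inside the coil's mouth, within 10 mm of the axis sideways and in height; bar level within 0.08 rad, in line within 0.11 rad, below 0.02 m/s and 0.15 rad/s; other bars, hammer and brush within 20 mm of their places (x of bar_yellow_tip in the frame of coil between 0.045 and 0.075 m and y of bar_yellow_tip in the frame of coil between -0.01 and 0.01 m and z of bar_yellow_tip in the frame of coil between -0.01 and 0.01 m and angle between bar_yellow's own x axis and vertical between 1.4908 and 1.6508 rad and angle between the x axis of bar_yellow and the x axis of coil, either way round below 0.11 rad and linear speed of bar_yellow below 0.02 m/s and angular speed of bar_yellow below 0.15 rad/s and contact force between the fingers and bar_yellow above 2 N and contact force between bar_yellow and rest below 0.1 N and contact force between bar_yellow and heater below 0.1 N and distance of each of bar_red, bar_blue, hammer, brush from where it was at the start of the episode below 0.02 m); the arm keeps its last pose, push and grip.
It fails at once if the coil is touched by the bar or the robot (contact force between anything else and coil above 1 N).
It fails at once if the red-tailed bar is moved from its place (distance of bar_red from where it was at the start of the episode above 0.02 m).
It fails at once if the blue-tailed bar is moved from its place (distance of bar_blue from where it was at the start of the episode above 0.02 m).
It fails at once if the hammer is moved from its place (distance of hammer from where it was at the start of the episode above 0.02 m).
It fails at once if the wire brush is moved from its place (distance of brush from where it was at the start of the episode above 0.02 m).
It also fails if it takes over 38 s, if anything falls off the work surface, if the arm or the gripper's body presses on something with over 40 N, if the wrist force passes 120 N, or if a joint passes its speed limit or range.

## Working session

There is one attempt and no reset: what is moved stays moved. The work goes in short steps, Python scripts to look and compute and a tool call to move; the robot and the scene stay as the last step left them, time stands still between calls to the robot, and variables do not carry over. Pictures are saved under pics/ and viewed, and the job is handed in when it is done.

Besides the shell and the picture viewer there is one more tool, called after ">>>" by a JSON object that holds its "op" and its "data", one argument or row to a line. carry_out: Moves the arm, as the interface text tells. Its arguments: {"type":"object","properties":{"increments":{"type":"array"},"newtons":{"type":"number"}},"required":["increments"]}

```bash
mkdir -p pics; python3 - <<'E'
from cell import manip, grab_frame, camera_model
import cv2
for n in("scene","top"):
    cv2.imwrite(f"pics/{n}0.png",grab_frame(n)[:,:,::-1]); print(n,camera_model(n))
print(manip.get_obs())
E
```

```text
scene {'camera_matrix': array([[491.16024987,   0.        , 282.55453167],
       [  0.        , 491.16024987, 216.86978739],
       [  0.        ,   0.        ,   1.        ]]), 'dist': array([0.02990342, 0.        , 0.        , 0.        , 0.        ]), 'xyz': array([1.10725349, 0.22472649, 0.7786322 ]), 'orientation': array([-2.42426284,  0.01976895,  1.82445627])}
top {'camera_matrix': array([[431.60872076,   0.        , 277.2888802 ],
       [  0.        , 431.60872076, 216.48164718],
       [  0.        ,   0.        ,   1.        ]]), 'dist': array([-0.02502755,  0.        ,  0.        ,  0.        ,  0.        ]), 'xyz': array([0.35634437, 0.07034746, 1.02374034]), 'orientation': array([-2.94598552e+00,  2.58686865e-03, -1.59200399e+00])}
{'time_s': 0.1, 'qpos': array([-1.24759199e+00,  3.51195443e-01,  1.65235533e+00, -1.11117029e-05,
        1.13908327e+00, -8.45820553e-02]), 'joint_velocities': array([ 0.00127231, -0.00211119, -0.00047884, -0.00071787,  0.0014277 ,
        0.00171547]), 'tau': array([ 4.65880585e-04, -5.06833112e+01, -2.91877556e+01, -9.85704787e-05,
        2.62894246e-03, -1.37422140e-05]), 'tool_pos': array([ 0.21805498, -0.50460954,  0.23080689]), 'orientation': array([-3.14055413e+00, -7.79269038e-05,  4.07791008e-01]), 'force': array([-0.33159545, -0.26996662, -0.06671314]), 'wrist_torque': array([ 0.04217219, -0.00556104, -0.05112321]), 'finger_gap': 0.08522617076212778}
```

View pics/scene0.png

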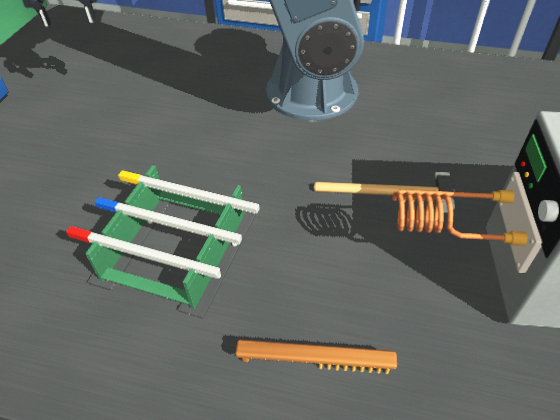

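View pics/top0.png

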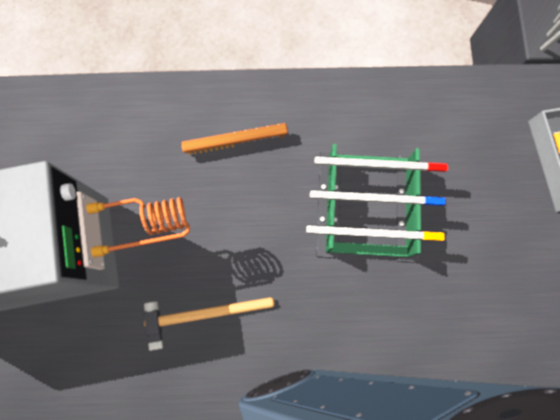

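The rest's bare ends point to image left (+y) in the top view, towards the coil mouth. Yellow bar runs from px (308,229) to (444,237); the coil spans about (140–188, 197–235). I'll zoom in on both.

```bash
cat > h.py <<'E'
import numpy as np, cv2
from scipy.spatial.transform import Rotation as R
from cell import manip, grab_frame, camera_model
def ray(n,px):
    c=camera_model(n); p=cv2.undistortPoints(np.array(px,float).reshape(-1,1,2),c["camera_matrix"],c["dist"])[:,0]
    d=R.from_euler('xyz',c["orientation"]).apply(np.c_[p,np.ones(len(p))]); return np.array(c["xyz"]),d
def onz(n,px,z):
    o,d=ray(n,px); return o+d*((z-o[2])/d[:,2])[:,None]
def tri(a,b):
    o1,d1=ray("top",[a]);o2,d2=ray("scene",[b]);d1=d1[0];d2=d2[0]
    s=np.linalg.lstsq(np.c_[d1,-d2],o2-o1,rcond=None)[0]
    p=o1+d1*s[0];q=o2+d2*s[1]; return (p+q)/2,np.linalg.norm(p-q)
def proj(n,P):
    c=camera_model(n); Rm=R.from_euler('xyz',c["orientation"]).as_matrix()
    return cv2.projectPoints(np.array(P,float).reshape(-1,3),cv2.Rodrigues(Rm.T)[0],-Rm.T@np.array(c["xyz"]),c["camera_matrix"],c["dist"])[0][:,0]
def crop(src,dst,x,y,w,h,k):
    i=cv2.imread(src)[y:y+h,x:x+w]; cv2.imwrite(dst,cv2.resize(i,None,fx=k,fy=k,interpolation=cv2.INTER_CUBIC))
E
python3 - <<'E'
from h import *
crop("pics/top0.png","pics/tc.png",70,180,130,90,6)
crop("pics/scene0.png","pics/sc.png",380,160,170,120,4)
crop("pics/top0.png","pics/tb.png",300,140,155,120,5)
crop("pics/scene0.png","pics/sb.png",60,150,220,160,3)
E
```

```text
(no output)
```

View pics/tc.png

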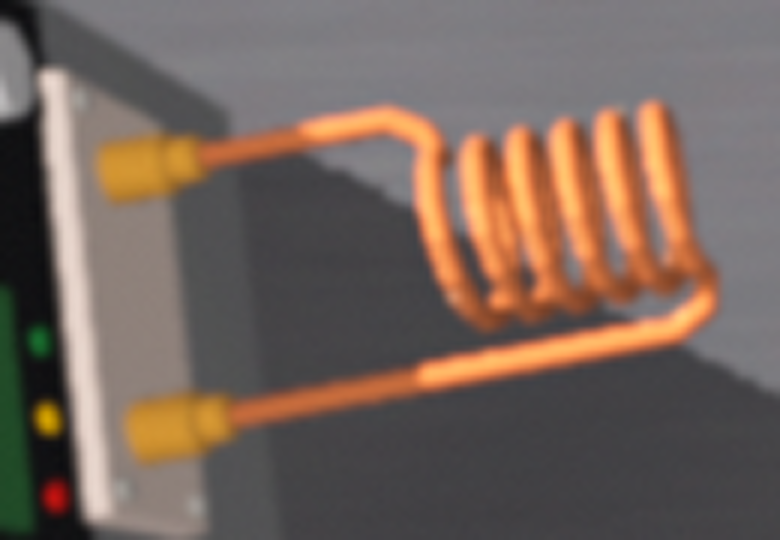

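View pics/sc.png

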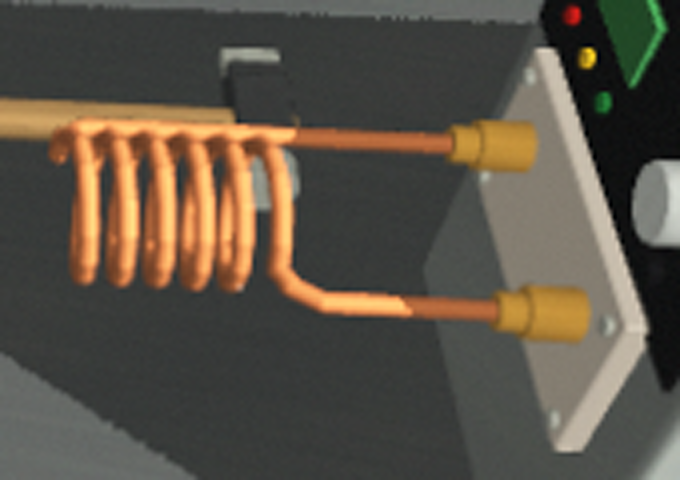

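View pics/tb.png

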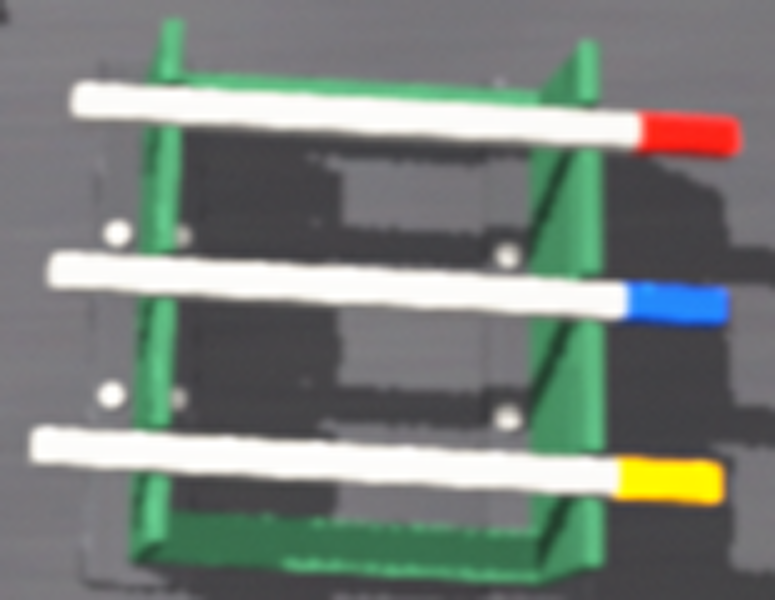

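View pics/sb.png

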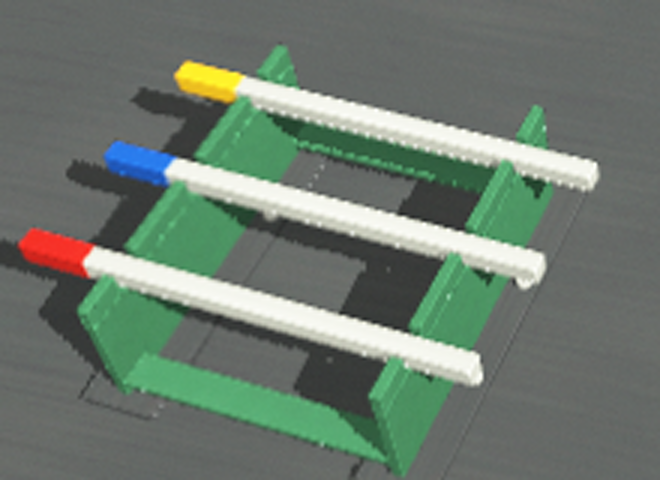

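```bash
cat > m.py <<'E'
from h import *
np.set_printoptions(precision=4,suppress=True)
t=cv2.imread("pics/top0.png"); s=cv2.imread("pics/scene0.png")
def cop(i):
    h=cv2.cvtColor(i,cv2.COLOR_BGR2HSV); return cv2.inRange(h,(5,110,60),(17,255,255))
ct=cop(t)
def cen(m,cols,r0,r1):
    out=[]
    for c in cols:
        r=np.where(m[r0:r1,c])[0]
        if len(r): out.append((c,r.mean()+r0,len(r)))
    return np.array(out)
A=cen(ct,range(112,132),190,215); B=cen(ct,range(112,182),234,256)
print(A[::4]);print(B[::8])
PA=onz("top",A[:,:2],.17);PB=onz("top",B[:,:2],.17)
for P in(PA,PB):
    k=np.polyfit(P[:,1],P[:,0],1); print("x=",k,"resid",np.std(P[:,0]-np.polyval(k,P[:,1])),P[0,:2],P[-1,:2])
cs=cop(s)
A=cen(cs,range(458,490),185,205);B=cen(cs,range(465,500),225,250)
for P,z in((A,.17),(B,.17)):
    Q=onz("scene",P[:,:2],z); k=np.polyfit(Q[:,1],Q[:,0],1); print("scene x=",k,Q[0,:2],Q[-1,:2])
# bar
h=cv2.cvtColor(t,cv2.COLOR_BGR2HSV)
y=cv2.inRange(h,(20,150,120),(35,255,255)); y[:,:400]=0;y[:200]=0
w=cv2.inRange(h,(0,0,200),(179,60,255)); w[:221]=0; w[245:]=0; w[:,:300]=0;w[:,430:]=0
for m in(y,w):
    c=max(cv2.findContours(m,0,2)[0],key=cv2.contourArea); print(cv2.boundingRect(c),cv2.boxPoints(cv2.minAreaRect(c)).tolist())
E
python3 m.py
```

```text
[[112.  204.5   4. ]
 [116.  203.5   4. ]
 [120.  202.5   4. ]
 [124.  201.5   4. ]
 [128.  200.5   4. ]]
[[112.  248.    5. ]
 [120.  246.5   4. ]
 [128.  245.    5. ]
 [136.  243.5   4. ]
 [144.  241.5   6. ]
 [152.  239.    6. ]
 [160.  238.5   6. ]
 [168.  237.    5. ]
 [176.  236.    5. ]]
x= [-0.217  0.646] resid 0.00045022974318907627 [0.5577 0.4051] [0.5663 0.3666]
x= [-0.1749  0.5386] resid 0.0008003658847537713 [0.4685 0.4004] [0.4909 0.2626]
scene x= [-0.1722  0.5381] [0.477  0.3555] [0.4676 0.4054]
scene x= [-0.17    0.6288] [0.5669 0.3683] [0.5574 0.419 ]
(423, 231, 22, 10) [[422.99224853515625, 239.12451171875], [423.505859375, 230.9066162109375], [444.36187744140625, 232.21011352539062], [443.8482666015625, 240.42800903320312]]
(306, 225, 118, 14) [[305.7107849121094, 232.20614624023438], [306.1230773925781, 224.78460693359375], [423.2061462402344, 231.28921508789062], [422.7938537597656, 238.71075439453125]]
```

```bash
cat > m2.py <<'E'
from h import *
np.set_printoptions(precision=4,suppress=True)
print("corner top",onz("top",[(189.3,227),(181,199),(188,226)],.17)[:,:2]); print("corner scene",onz("scene",[(392.5,197.5),(395,195)],.17)[:,:2])
print("tri",tri((189.3,227),(393,197)))
print("plate/fit", onz("top",[(86.5,209),(92,252.5),(104,206),(108.5,248.5)],.17)[:,:2])
print("bar ends @.085", onz("top",[(306,228.5),(444.1,236.3)],.085)[:,:2], "paint",onz("top",[(423.2,235)],.085))
o,d=ray("top",[(306,228.5)]);print(o,d)
print("scene bar @.089",onz("scene",[(60+178/3,150+70/3),(60+592/3,150+167/3),(60+597/3,150+175/3)],.085)[:,:2])
u=np.array([-.172,1,0]);u/=np.linalg.norm(u)
n=np.array([u[1],-u[0],0])
print("ax yaw",np.degrees(np.arctan2(u[1],u[0])))
E
python3 m2.py
```

```text
corner top [[0.5078 0.2462]
 [0.5661 0.2643]
 [0.5099 0.2489]]
corner scene [[0.5106 0.2496]
 [0.5038 0.2531]]
tri (array([0.5079, 0.2486, 0.1681]), np.float64(0.0037917970382708856))
plate/fit [[0.5495 0.457 ]
 [0.4603 0.4402]
 [0.5549 0.4214]
 [0.4677 0.4074]]
bar ends @.085 [[ 0.514   0.0061]
 [ 0.4899 -0.2977]] paint [[ 0.4938 -0.2517  0.085 ]]
[0.3563 0.0703 1.0237] [[ 0.1656 -0.0675 -0.9865]]
scene bar @.089 [[ 0.4887 -0.2944]
 [ 0.5086  0.0055]
 [ 0.5145  0.0105]]
ax yaw 99.75938126766988
```

The lead lines agree between both views at z = 0.17 m, with a spacing of 89 mm against the 90 mm given. The axis is x = 0.5835 − 0.172y, yaw 99.8°, with the mouth near (0.54, 0.25). The yellow bar's middle is near (0.502, −0.146), yaw 85.5°. Next I move over it.

>>> {"op": "carry_out", "data": {
  "increments": [
    [[0.8,1.0,0,0.6,0.3],[2.1,2.6,0,1.7,0.3],[3.5,4.4,0,2.9,0.3],[5.0,6.3,-0.2,4.1,0.3],[6.5,8.2,-0.4,5.3,0.3],[7.9,10.0,-0.6,6.5,0.3],[9.0,11.3,-0.8,7.4,0.3],[9.47,11.95,-1.0,7.76,0.3]]
  ]
}}

```text
time_s: 1.1
tool_pos: [0.5033, -0.144, 0.2005]
orientation: [-3.141, -0.0, 1.495]
force: [-0.3, -0.1, 0.3]
finger_gap: 0.0557
```

>>> {"op": "carry_out", "data": {
  "increments": [
    [[0,0,0,0,0.3],[0,0,0,0,0.3]]
  ]
}}

```text
time_s: 1.35
tool_pos: [0.503, -0.1441, 0.2003]
orientation: [-3.14, -0.0, 1.495]
force: [-0.3, -0.3, 0.3]
finger_gap: 0.0552
```

```bash
python3 - <<'E'
from h import *
cv2.imwrite("pics/s1.png",grab_frame("scene")[:,:,::-1]);cv2.imwrite("pics/t1.png",grab_frame("top")[:,:,::-1])
o=manip.get_obs();print(o["time_s"],o["tool_pos"],np.degrees(o["orientation"]),o["finger_gap"],o["qpos"])
a=cv2.imread("pics/s1.png")[80:320,40:400];b=cv2.imread("pics/t1.png")[100:340,200:560]
cv2.imwrite("pics/c1.png",cv2.resize(np.vstack([a,b]),None,fx=1.25,fy=1.25))
E
```

```text
1.45 [ 0.5028474  -0.14480139  0.20063755] [-1.79944274e+02 -1.05203900e-03  8.55861892e+01] 0.05551600622967338 [-3.69223647e-01  3.38337575e-01  1.75240893e+00 -3.02396074e-04
  1.05178284e+00 -2.92038007e-01]
```

View pics/c1.png

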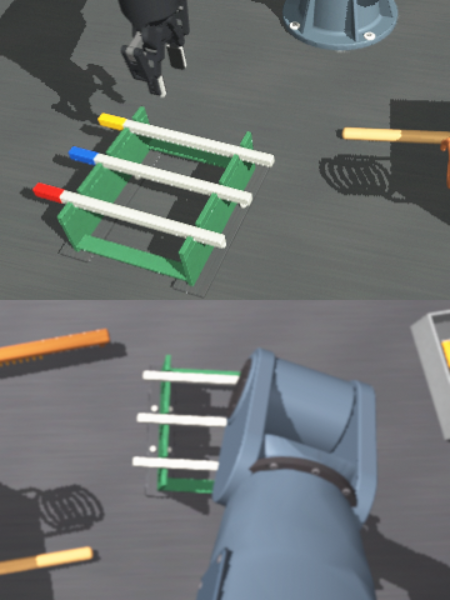

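The scene view shows the open fingers hanging over the yellow bar near crop px (165,80), with nothing in the way. I go down to grasp height.

>>> {"op": "carry_out", "data": {
  "increments": [
    [[0,0,-0.6,0,0.3],[0,0,-1.5,0,0.3],[0,0,-2.4,0,0.3],[0,0,-3.3,0,0.3],[0,0,-4.0,0,0.3],[0,0,-4.4,0,0.3],[0,0,-4.58,0,0.3],[0,0,-4.58,0,0.3]]
  ]
}}

```text
time_s: 2.45
tool_pos: [0.5029, -0.1451, 0.0635]
orientation: [-3.141, 0.0, 1.493]
force: [0.3, 0.7, 1.4]
finger_gap: 0.0556
```

```bash
python3 - <<'E'
from h import *
cv2.imwrite("pics/s2.png",grab_frame("scene")[:,:,::-1])
o=manip.get_obs();print(o["time_s"],o["tool_pos"],o["force"],o["finger_gap"])
crop("pics/s2.png","pics/c2.png",60,80,220,190,3)
E
```

```text
2.5 [ 0.50311176 -0.1450684   0.06379073] [ 0.33120991 -0.65000169  0.59354983] 0.055638893069730994
```

View pics/c2.png

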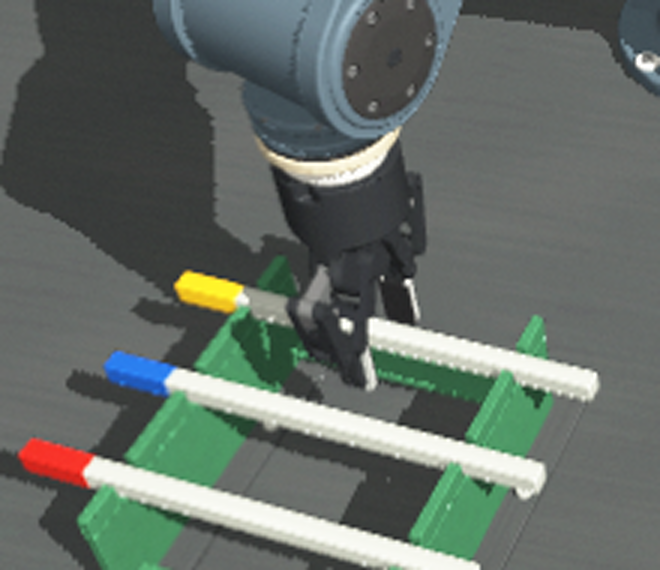

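The fingers straddle the yellow bar (crop px 355,340), clear of the blue bar. Closing.

>>> {"op": "carry_out", "data": {
  "increments": [
    [[0,0,0,0,-0.3],[0,0,0,0,-0.6],[0,0,0,0,-1],[0,0,0,0,-1],[0,0,0,0,-1],[0,0,0,0,-1]]
  ],
  "newtons": 80
}}

```text
time_s: 3.25
tool_pos: [0.5032, -0.1451, 0.0643]
orientation: [3.142, 0.0, 1.494]
force: [-2.7, 0.7, 5.4]
finger_gap: 0.0127
```

>>> {"op": "carry_out", "data": {
  "increments": [
    [[0,0,0.1,0,-1],[0,0,0.4,0,-1],[0,0,1.0,0,-1],[0,0,1.8,0,-1],[0,0,2.5,0,-1],[0,0,2.8,0,-1],[0,0,2.93,0,-1],[0,0,2.93,0,-1]]
  ]
}}

```text
time_s: 4.25
tool_pos: [0.503, -0.145, 0.1518]
orientation: [-3.141, 0.0, 1.494]
force: [-0.7, 0.7, -4.0]
finger_gap: 0.0126
```

```bash
python3 - <<'E'
from h import *
cv2.imwrite("pics/s3.png",grab_frame("scene")[:,:,::-1])
o=manip.get_obs();print(o["time_s"],o["tool_pos"],np.degrees(o["orientation"]),o["force"],o["wrist_torque"],o["finger_gap"])
crop("pics/s3.png","pics/c3.png",60,80,220,190,3)
E
```

```text
4.3 [ 0.50291107 -0.14493831  0.15165012] [-1.79951293e+02  3.44828368e-03  8.55790538e+01] [ 0.40311761 -0.31194968 -4.29382567] [-0.05588029  0.05003488 -0.00330287] 0.012657139347762903
```

View pics/c3.png

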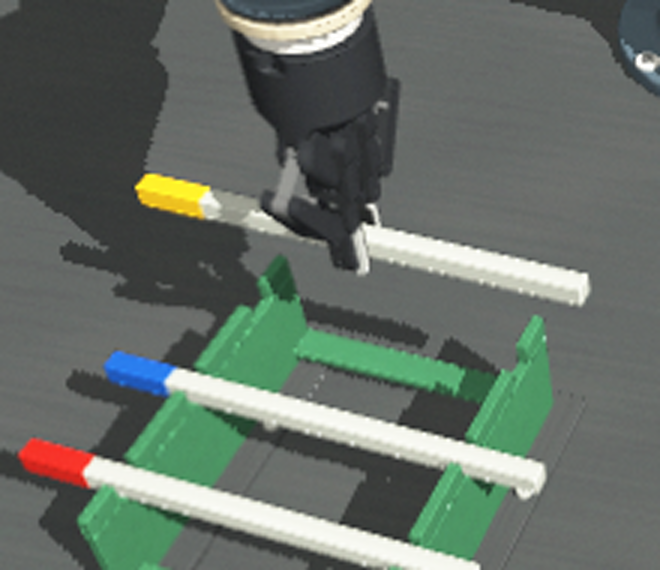

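The bar is off the rest and in the gripper, with 4.3 N of weight showing. I swing to a pre-insert pose in line with the coil and about 70 mm short of the mouth.

>>> {"op": "carry_out", "data": {
  "increments": [
    [[0.15,0.4,0,0.1,-1],[0.5,1.3,0,0.4,-1],[1.0,2.4,0,0.7,-1],[1.45,3.5,0,1.05,-1],[1.85,4.6,0,1.35,-1],[2.2,5.4,0,1.6,-1],[2.4,5.9,0,1.72,-1],[2.47,6.08,0,1.77,-1]]
  ]
}}

```text
time_s: 5.3
tool_pos: [0.577, 0.0383, 0.1513]
orientation: [-3.14, 0.0, 1.742]
force: [-0.2, -0.3, -4.0]
finger_gap: 0.0124
```

>>> {"op": "carry_out", "data": {
  "increments": [
    [[0,0,0,0,-1],[0,0,0,0,-1]]
  ]
}}

```text
time_s: 5.55
tool_pos: [0.5767, 0.0377, 0.1512]
orientation: [-3.14, 0.0, 1.741]
force: [0.0, 0.1, -3.9]
finger_gap: 0.0124
```

```bash
python3 - <<'E'
from h import *
cv2.imwrite("pics/s4.png",grab_frame("scene")[:,:,::-1]);cv2.imwrite("pics/t4.png",grab_frame("top")[:,:,::-1])
o=manip.get_obs();print(o["time_s"],o["tool_pos"],np.degrees(o["orientation"]),o["force"])
crop("pics/s4.png","pics/c4.png",220,100,260,190,3)
crop("pics/t4.png","pics/d4.png",120,120,260,180,3)
E
```

```text
5.65 [0.57680738 0.03765132 0.15125795] [-1.79904128e+02  2.57261252e-03  9.97470456e+01] [-0.45610978  0.39244434 -3.52082109]
```

View pics/c4.png

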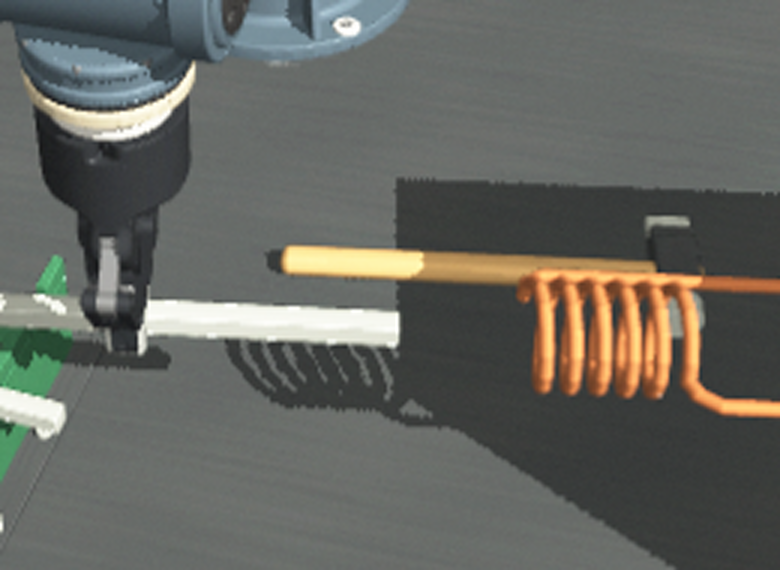

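View pics/d4.png

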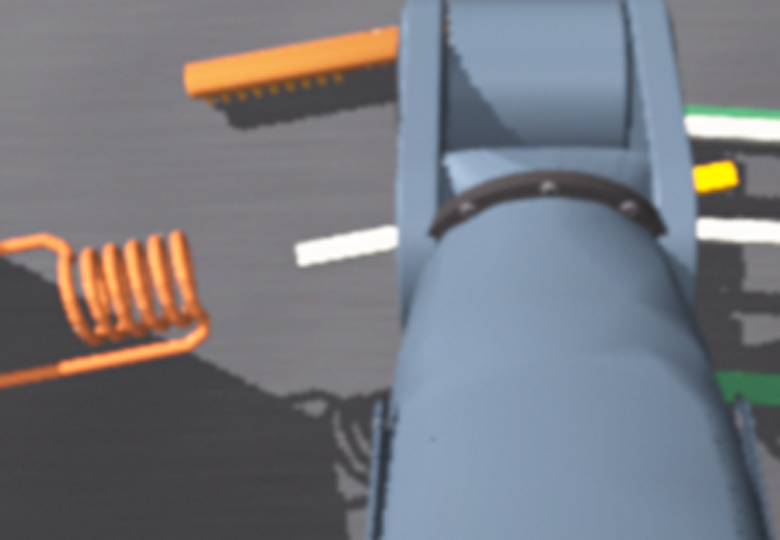

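```bash
python3 - <<'E'
from h import *
np.set_printoptions(precision=4,suppress=True)
s=cv2.imread("pics/s4.png");t=cv2.imread("pics/t4.png")
P0=np.array([.5835,0,.17]);u=np.array([-.1695,.9855,0]);n=np.array([.9855,.1695,0])
def dist(nm,px):
    o,d=ray(nm,[px]);d=d[0];c=np.cross(d,u);c/=np.linalg.norm(c);return 1e3*abs((P0-o)@c)
print("coil tangents (33 expected)",[dist("top",(120+x/3,120+y/3)) for x,y in((178,231),(155,235),(130,238),(98,341),(130,335),(180,325))],
 [dist("scene",(220+x/3,100+y/3)) for x,y in((543,396),(571,397),(600,397),(628,398),(655,398))])
tri_=tri((219,204.7),(353.2,209.3));print("tip",tri_)
p=tri_[0];print("tip s,lat,z",p@u,p@n-.575,p[2])
# bar centreline along
for nm,i,cols,r0,r1 in(("scene",s,range(285,352,8),185,225),("top",t,range(222,252,4),190,215)):
    m=cv2.inRange(cv2.cvtColor(i,cv2.COLOR_BGR2HSV),(0,0,170),(179,60,255))
    C=[]
    for c in cols:
        r=np.where(m[r0:r1,c])[0]; C.append((c,r.mean()+r0,len(r)))
    C=np.array(C); Q=onz(nm,C[:,:2],.17); k=np.polyfit(Q[:,1],Q[:,0],1);print(nm,k,"lat mm",1e3*(Q@n-.575),C[:,2])
print("bend edge s top",(onz("top",[(120+208/3,120+325/3)],.17)@u), "scene",onz("scene",[(220+518/3,100+290/3)],.17)@u)
E
```

```text
coil tangents (33 expected) [np.float64(31.15878636792009), np.float64(31.38181115063965), np.float64(32.51252342454273), np.float64(31.546195155255504), np.float64(31.607703703960738), np.float64(31.28880895141177)] [np.float64(34.85075455231364), np.float64(34.60847879210729), np.float64(33.791883929753155), np.float64(33.551449452595016), np.float64(32.79459166678376)]
tip (array([0.5524, 0.1882, 0.1694]), np.float64(0.002876824613807307))
tip s,lat,z 0.09186045905764877 0.0012819578213699723 0.16935889231205553
scene [-0.1681  0.5845] lat mm [1.7285 0.8536 1.1102 2.4929 1.6225 0.7533 1.0104 1.2673 2.6431] [11. 11. 12. 12. 12. 12. 11. 12. 12.]
top [-0.1734  0.5853] lat mm [1.3567 1.8565 1.3296 1.8301 1.3033 1.8045 1.2778 1.7797] [9. 9. 8. 8. 9. 9. 8. 8.]
bend edge s top [0.1569] scene [0.1599]
```

Both views put the bar about 1.5 mm to the +x side of the axis, parallel to it and at z ≈ 0.17 m. The coil tangents come out at 31–35 mm against the expected 33 mm. I advance 80 mm along the axis with a −1.2 mm correction, then look.

>>> {"op": "carry_out", "data": {
  "increments": [
    [[-0.06,0.1,0,0,-1],[-0.11,0.4,0,0,-1],[-0.18,0.8,0,0,-1],[-0.26,1.3,0,0,-1],[-0.35,1.8,0,0,-1],[-0.42,2.25,0,0,-1],[-0.47,2.53,0,0,-1],[-0.49,2.63,0,0,-1]]
  ]
}}

```text
time_s: 6.65
tool_pos: [0.562, 0.1171, 0.1513]
orientation: [-3.14, 0.0, 1.742]
force: [-0.2, 0.3, -3.4]
finger_gap: 0.0125
```

```bash
python3 - <<'E'
from h import *
cv2.imwrite("pics/s5.png",grab_frame("scene")[:,:,::-1]);cv2.imwrite("pics/t5.png",grab_frame("top")[:,:,::-1])
o=manip.get_obs();print(o["time_s"],o["tool_pos"],np.degrees(o["orientation"]),o["force"])
crop("pics/s5.png","pics/c5.png",320,150,150,110,5)
crop("pics/t5.png","pics/d5.png",120,180,150,80,5)
E
```

```text
6.75 [0.56210729 0.11667575 0.15128546] [-1.79907430e+02  5.60838736e-03  9.97581267e+01] [-0.31300133 -0.33266968 -2.83944687]
```

View pics/c5.png

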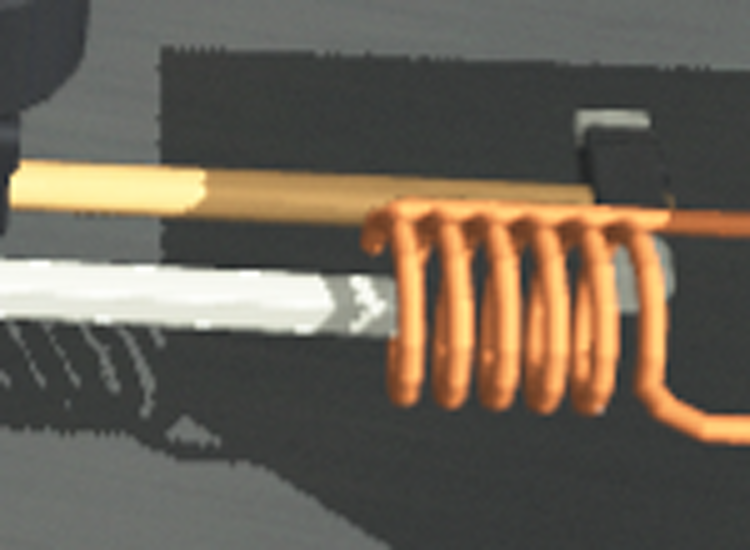

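View pics/d5.png

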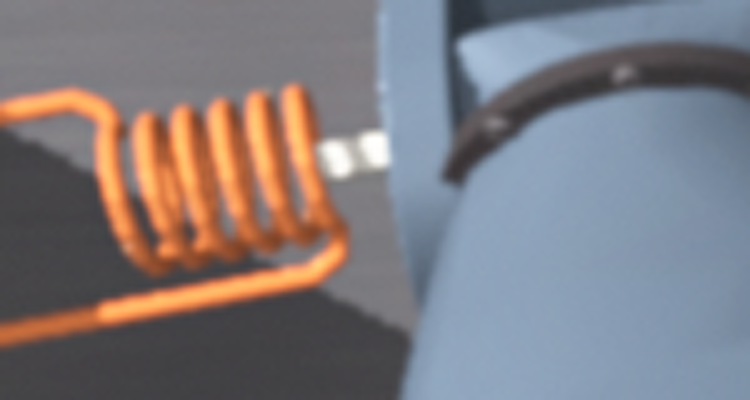

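The tip has just passed behind the first turn (scene crop 395,305), centred in both views, with no contact force. Now the last 47 mm.

>>> {"op": "carry_out", "data": {
  "increments": [
    [[-0.02,0.12,0,0,-1],[-0.07,0.4,0,0,-1],[-0.13,0.75,0,0,-1],[-0.19,1.1,0,0,-1],[-0.24,1.38,0,0,-1],[-0.27,1.53,0,0,-1],[-0.27,1.54,0,0,-1],[-0.27,1.54,0,0,-1]]
  ]
}}

```text
time_s: 7.75
tool_pos: [0.554, 0.1627, 0.1513]
orientation: [-3.14, 0.0, 1.741]
force: [0.6, 0.3, -3.2]
finger_gap: 0.0124
```

```bash
python3 - <<'E'
from h import *
cv2.imwrite("pics/s6.png",grab_frame("scene")[:,:,::-1]);cv2.imwrite("pics/t6.png",grab_frame("top")[:,:,::-1])
o=manip.get_obs();print(o["time_s"],o["tool_pos"],np.degrees(o["orientation"]),o["force"],o["joint_velocities"])
crop("pics/s6.png","pics/c6.png",320,150,150,110,5)
crop("pics/t6.png","pics/d6.png",120,180,150,80,5)
E
```

```text
7.85 [0.55407316 0.1626582  0.15127504] [-1.79907382e+02  7.15500802e-03  9.97426825e+01] [-0.80027553 -0.47269691 -3.20060789] [ 0.00103121 -0.00120817  0.00065702 -0.0009573  -0.00083473 -0.0002559 ]
```

View pics/c6.png

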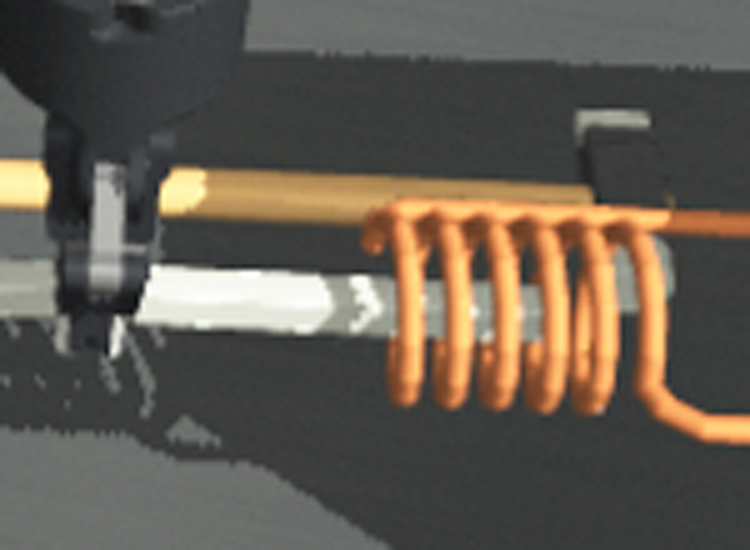

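View pics/d6.png

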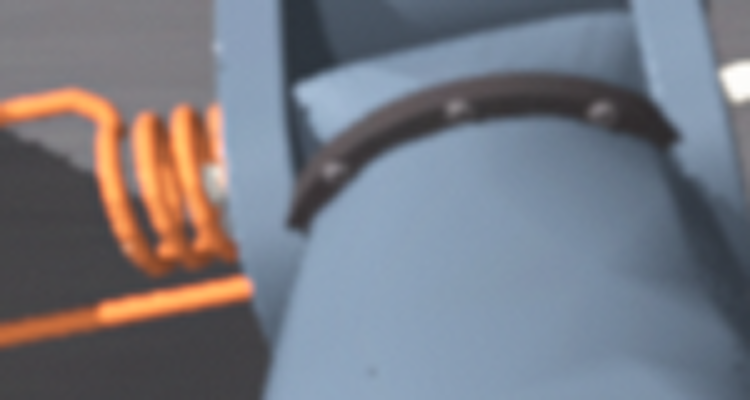

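```bash
python3 - <<'E'
from h import *
u=np.array([-.1695,.9855,0]);n=np.array([.9855,.1695,0])
for nm,px in(("top",(160.5,216.2)),("scene",(427.5,212))):
    p=onz(nm,[px],.17)[0];print(nm,p@u-.1585,p@n-.575)
m=cv2.inRange(cv2.cvtColor(cv2.imread("pics/s6.png"),cv2.COLOR_BGR2HSV),(0,0,120),(179,60,255))
for c in(352,358,364,370,376,390,406,411,420,424):
    r=np.where(m[198:222,c])[0]+198
    if len(r):print(c,r.min(),r.max(),1e3*(onz("scene",[(c,(r.min()+r.max())/2)],.17)[0]@n-.575))
o=manip.get_obs();p=o["tool_pos"];print("from pose: depth",p@u+.15-.1585,"lat",p@n-.575)
E
```

```text
top 0.052074203638160316 0.0002249246360277457
scene 0.05576361399966026 -0.0001937227388412177
352 203 214 0.07842363460686119
358 203 215 0.5525798414727223
364 204 215 1.02570429404103
370 204 215 0.38012848529833665
376 204 216 0.8530905314115822
390 205 216 0.4678500572279365
406 206 216 -0.12799128441043361
424 207 209 -8.757103938706546
from pose: depth 0.057884250581556135 lat -0.0013903354045996519
```

All checks agree: depth is about 56–58 mm (the picture readings are lower bounds, because the turns hide part of the tip), and the lateral offset is within 1.5 mm. Handing in.

```bash
python3 - <<'E'
from cell import manip
print(manip.job_done()); o=manip.get_obs(); print(o["time_s"],o["finger_gap"],o["tool_pos"])
E
```

```text
the job is handed in; nothing more can be done
None
the job is handed in; nothing more can be done
```

I gripped the yellow-tailed bar at mid-length with 80 N, lifted it clear of the rest and turned it in line with the coil. I then slid it in along the axis and handed the job in still holding it there, about 7.9 s into the 38 s; no verdict was reported.

- **Depth:** the arm pose gives about 58 mm inside the mouth. The pictures read 52 mm (top) and 56 mm (scene), but the coil turns partly hide the tip there. All three are within 45–75 mm.
- **Sideways:** the pictures put the bar within about 1 mm of the axis, and the arm pose gives −1.4 mm.
- **Height and line:** bar height was about 0.169–0.170 m against 0.170 m, measured just before insertion. The bar was level and in line to well under 1°.
- **Forces and the rest of the scene:** no sign of contact showed in the wrist force or the pictures, and the arm was at rest. The force reading in z drifted from −4.3 N to −3.2 N while holding, which I put down to sensor noise. I saw nothing touch the other bars, hammer or brush, but did not measure their positions again at the end.

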